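# Close up the coffee sample case

### The job

Close up the coffee sample case with your fingertips: first push the upright green inner flap over until it lies flat over the jars inside the case, then swing the open black cover over and press it fully shut. Push gently, without gripping or lifting anything, and leave the jars, glasses, clipboard and spoon where they are.

Things in the scene. Friction and masses are not known exactly. Their poses are not given: they have to be found in the camera images.
- case: Aluminium sample case fixed to the table: open box 260 mm (its x) by 200 mm (its y) by 85 mm high, walls and floor 8 mm. Origin: centre of its underside, on the table; z up; x along both hinges, roughly away from the robot (yaw within 30 degrees), carrying handle on the -x wall. Green flap hinged at its +y wall, black cover on its -y rim.
- flap (a joint): Angle of the green inner flap, rad: 0 = folded down, level inside the case over the jars, top face 9 mm below the rim; about 1.5 = upright, free edge 220 mm above the table; at most 1.7. To fold it, push its outer face from the case's +y side towards -y and down. Hinge friction holds it at any angle; it takes about 2 N at 100 mm from the hinge.
- flap_hinge (a point): Middle of the flap's hinge line, on the flap's underside, at (0, 88, 70) mm in the case's frame; the panel's outer (upper when folded) face lies 6 mm from it. Its axes turn with the flap: -y from the hinge to the free edge, z out of the outer face.
- flap_edge (a point): Middle of the flap's free edge, half-way through its thickness, 150 mm from the hinge. The flap is a flat panel 236 mm (x) by 150 mm, 6 mm thick. Axes as flap_hinge.
- cover (a joint): Angle of the black cover, rad: 0 = fully shut, level on the rim; about 1.6 = upright, free edge 286 mm above the table; at most 1.9, leaning back. To shut it, push its outer face from the case's -y side towards +y and down. Hinge friction holds it at any angle: push it all the way, about 4 N at 150 mm from the hinge. A standing flap stops it.
- cover_hinge (a point): Middle of the cover's hinge line, on the cover's underside, at (0, -100, 85.5) mm in the case's frame; the panel's outer (upper when shut) face lies 10 mm from it. Its axes turn with the cover: y from the hinge to the free edge, z out of the outer face.
- cover_edge (a point): Middle of the cover's free edge, half-way through its thickness, 200 mm from the hinge. The cover is a flat panel 260 mm (x) by 200 mm, 10 mm thick. Axes as cover_hinge.
- jar_a: Amber sample jar with orange cap, 42 mm across, 50 mm high, standing inside the case below the flap; origin at the centre of its underside. Leave it.
- jar_b: As jar_a, white cap. Leave it.
- jar_c: As jar_a, yellow cap. Leave it.
- glass_a: Clear cupping glass, 68 mm across the rim, 90 mm high, standing on the table close beside the case; origin at the centre of its underside. Leave it.
- glass_b: As glass_a, on the other side of the case. Which of the two is on which side varies. Leave it.
- clipboard: Red clipboard with white paper and steel clip, 310 x 220 mm, 28 mm high at the clip, lying on the table to the right; origin at the centre of its underside. Leave it.
- spoon: Steel cupping spoon lying on the table to the left; origin under its middle. Leave it.
There are look-alikes about, which are no part of the job. What is shaped like the glass_b but purple is not meant.

How it is judged (in metres and radians):
On the way, in this order (a step that is already met when the one before it is completed fails the run):
1. the flap is folded down flat while the cover is still open (value of joint flap below 0.06 rad and value of joint cover above 0.5 rad), for 0.2 s.
2. the cover is fully shut over the folded flap (value of joint cover below 0.04 rad and value of joint flap below 0.06 rad), for 0.2 s.
At the end, for the whole second after the job is handed in: The flap lies folded down (within 0.06 rad of level), the cover is shut on the rim (within 0.04 rad), both at rest, and the jars, glasses, clipboard and spoon are within 30 mm of where they stood, jars and glasses upright (all of step 2 and velocity of joint flap between -0.05 and 0.05 rad/s and velocity of joint cover between -0.05 and 0.05 rad/s and distance of each of jar_a, jar_b, jar_c, glass_a, glass_b, clipboard, spoon from where it was at the start of the episode below 0.03 m and angle between each of jar_a, jar_b, jar_c, glass_a, glass_b's own z axis and vertical below 0.35 rad); the robot touches nothing.
It fails at once if a jar, glass, the clipboard or the spoon was lifted or moved more than 30 mm, or a jar or glass was tipped (not (distance of each of jar_a, jar_b, jar_c, glass_a, glass_b, clipboard, spoon from where it was at the start of the episode below 0.03 m and angle between each of jar_a, jar_b, jar_c, glass_a, glass_b's own z axis and vertical below 0.35 rad)).
It fails at once if the flap or the cover was taken between the fingers (gripped) instead of pushed (contact force between the fingers and case above 8 N and ((x of the grasp point in the frame of flap_hinge between -0.122 and 0.122 m and y of the grasp point in the frame of flap_hinge between -0.155 and 0 m and z of the grasp point in the frame of flap_hinge between -0.003 and 0.009 m) or (x of the grasp point in the frame of cover_hinge between -0.134 and 0.134 m and y of the grasp point in the frame of cover_hinge between 0 and 0.205 m and z of the grasp point in the frame of cover_hinge between -0.003 and 0.013 m))).
It fails at once if a jar, glass, the clipboard or the spoon was gripped or pressed by the fingers (over 15 N) (contact force between the fingers and jar_a above 15 N or contact force between the fingers and jar_b above 15 N or contact force between the fingers and jar_c above 15 N or contact force between the fingers and glass_a above 15 N or contact force between the fingers and glass_b above 15 N or contact force between the fingers and clipboard above 15 N or contact force between the fingers and spoon above 15 N).
It fails at once if the case, flap or cover was pressed very hard by the fingers (contact forces over 70 N in all) (contact force between the fingers and case above 70 N).
It also fails if it takes over 51 s, if anything falls off the work surface, if the arm or the gripper's body presses on something with over 40 N, if the wrist force passes 120 N, or if a joint passes its speed limit or range.

### The arm

A 7-joint arm with a two-finger parallel gripper is mounted at the origin on the work surface. World frame = base frame: x ahead of the robot, y to its left, z up, the work surface at z = 0. Lengths are in mm, angles in rad, forces in N, time in s.
With the tool pointing down it reaches from about 425 to 925 mm from the base axis. Payload 6.8 kg.
Tool frame: the origin (TCP) lies between the finger pads; the fingertips stand 8 mm ahead of it and the grasp point (between the pads) lies 11 mm behind it; z points along the fingers, y is the line along which they close (so a half turn about z gives the same grasp; the last joint's range is limited). The gripper opens to 85 mm and grips with 20 to 120 N. Pads are 22 mm wide; open, the fingers measure 114 mm over their backs; the gripper's body (76 mm by 85 mm) begins 54 mm behind the grasp point. The pads swing forward as they close: fully open they stand 13 mm farther back than shut.
Start: joints at [-0.108, 0.477, 0.022, 1.555, -0.011, 1.109, -0.083], TCP at [675.016, 0.007, 239.308] pointing down, gripper open.
Joint ranges: [-2.96, 2.96], [-0.34, 2.1], [-1.41, 1.46], [0.24, 2.44], [-1.37, 4.51], [0.17, 1.92], [-2.96, 2.96]. Speed limits (rad/s): [2.39, 2.39, 3.14, 3.14, 3.14, 3.14, 3.14].

### API

Orientations are given as a unit quaternion [x, y, z, w].
In Python, from bench import move_ptp, servo_line, move_joints, command_gripper, pause, solve_ik, get_state, capture, MotionError, finish_job gives the robot as it stands. Calls block until the motion is done:
- move_ptp(position, orientation): joint-space move of the TCP to a pose.
- servo_line(position, speed=150, attitude=None, force_limit=None): straight line of the TCP; attitude=None keeps the orientation; speed is the mean speed in mm/s. With force_limit (N) it stops when the force on the tool has changed by that much, and returns True; else False.
- move_joints(angles): joint-space move.
- command_gripper(opening): finger opening in mm; the grip force is fixed at half the most; returns when the fingers have stopped.
- pause(seconds).
- solve_ik(position, orientation): joint angles nearest the present ones, or None.
- get_state(): the state.
- capture(name): name is "scene" or "side" or "wrist"; returns a dict with "image" (480x640x3 uint8, blue, green, red), "fx", "fy", "cx", "cy" (pixels), "xyz" and "rotation" of the camera in the world; the wrist camera has in their place "T_tool_cam" (4x4, takes a point from camera to tool coordinates, whose origin is the TCP and whose axes are the flange's). Camera axes: x right, y up, looking along -z (the intrinsics and any distortion apply to the point x, -y, -z); pixel columns grow to the right and rows downward; lengths in mm; the calibration is good to about 2 mm. A picture is of the moment at which its call begins: read the wrist's pose just before it. There is no depth.
A pose or a line that the arm cannot do raises MotionError and nothing moves.
- finish_job(): hands the job in, once; it reports no verdict.
The state is a dict: "time": time; "joint_pos": joint angles; "qvel": joint speeds; "joint_torque": joint torques, N m; "eef_pos": TCP position; "orientation": TCP orientation; "ft_force": force on the tool from outside, world axes, zero at the start; "torque": the same for the moment, N m; "width": finger opening in mm.
Only numpy, scipy, OpenCV 4.12 (cv2) and the standard library are available. Lean on these libraries where they do the work, as an engineer would, in place of code of your own. Each camera call takes 0.05 s, during which the arm holds its last target. There are 200 camera calls.

## Working session

There is one attempt and no reset: what is moved stays moved. The work goes in short steps, each a Python script; the robot and the scene stay as the last script left them, time stands still between calls to the robot, and variables do not carry over. Pictures are saved under pics/ and viewed, on a budget of 10 in all, crops included, one or two more only if the job needs it, and the job is handed in when it is done.

```bash
mkdir -p pics; ls; python3 - <<'E'
from bench import *
import cv2, numpy as np, pickle
d={}
for n in("scene","side"):
    c=capture(n); d[n]=c; cv2.imwrite(f"pics/{n}0.png",c["image"])
    print(n,{k:np.round(v,3).tolist() if k!="image" else 0 for k,v in c.items()})
s=get_state(); c=capture("wrist"); cv2.imwrite("pics/wrist0.png",c["image"]); d["wrist"]=c; d["s"]=s
pickle.dump(d,open("d.pkl","wb"))
print({k:v for k,v in c.items() if k!="image"}); print(s)
E
```

```text
pics
scene {'image': 0, 'fx': 440.846, 'fy': 440.846, 'cx': 324.013, 'cy': 237.734, 'xyz': [1333.99, -543.185, 917.878], 'rotation': [0.36, 0.195, 0.413, 0.814]}
side {'image': 0, 'fx': 460.376, 'fy': 460.376, 'cx': 317.849, 'cy': 238.408, 'xyz': [471.134, 832.293, 947.611], 'rotation': [-0.017, 0.371, 0.926, -0.063]}
{'fx': 401.76237474230646, 'fy': 401.76237474230646, 'cx': 320.93302821031165, 'cy': 241.46265612669134, 'T_tool_cam': array([[-2.38846220e-04,  9.52484337e-01,  3.04587476e-01,
         7.77977035e+01],
       [ 9.99999720e-01,  1.14854719e-05,  7.48246198e-04,
        -5.21902831e-01],
       [ 7.09194453e-04,  3.04587569e-01, -9.52484073e-01,
        -1.34503639e+02],
       [ 0.00000000e+00,  0.00000000e+00,  0.00000000e+00,
         1.00000000e+00]])}
{'time': 0.1, 'joint_pos': array([-0.10808343,  0.47774569,  0.02233868,  1.55636156, -0.01154942,
        1.10931806, -0.08309349]), 'qvel': array([ 8.58532466e-04, -7.39633789e-05,  1.71483396e-03, -2.64429026e-03,
        6.32774630e-04,  1.18231479e-03,  2.61304459e-04]), 'joint_torque': array([ 5.69385389e-03, -5.97765398e+01,  1.61440808e+00, -2.81952703e+01,
        1.29656185e-02,  5.02699884e-03, -1.13572563e-05]), 'eef_pos': array([ 6.74464782e+02, -5.98663040e-03,  2.38400113e+02]), 'orientation': array([ 7.07109578e-01,  7.07103470e-01, -6.30422073e-04, -5.74298116e-04]), 'ft_force': array([-0.4296274,  0.2904067, -0.4460565]), 'torque': array([0.02010494, 0.00038073, 0.00180629]), 'width': 85.23134607030678}
```

View pics/scene0.png

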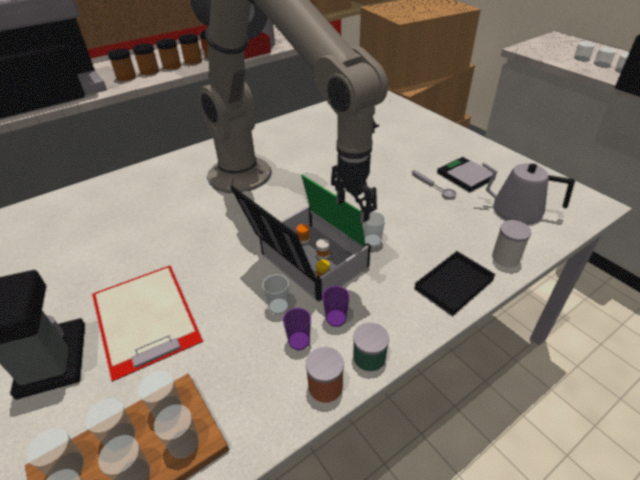

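View pics/side0.png

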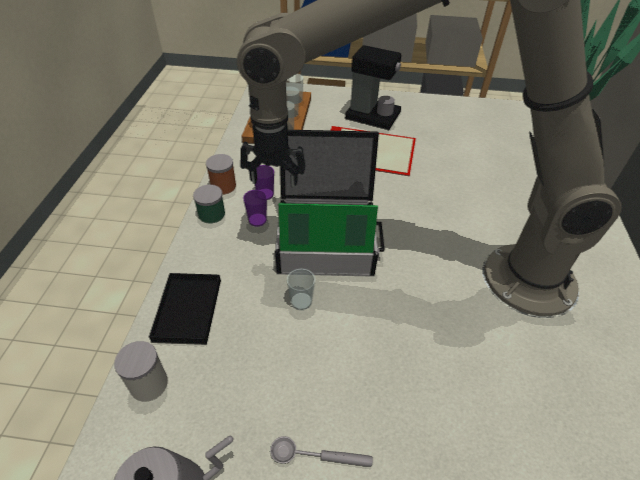

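Candidates: green flap at scene (335,210) / side (328,228), black cover at scene (280,240) / side (328,165). The black tray at scene (455,282), the purple cups at scene (336,307) and (298,328), and the canisters are look-alikes. The clear glasses are at scene (276,295) and (372,235). I'll check the choice in an enlarged crop.

```bash
cat > h.py <<'E'
import numpy as np, cv2, pickle
from scipy.spatial.transform import Rotation as R
def cam(c,s=None):
    if "xyz" in c:
        r=np.array(c["rotation"]); return np.array(c["xyz"]),(R.from_quat(r).as_matrix() if r.size==4 else r)
    T=c["T_tool_cam"]; Q=R.from_quat(s["orientation"]).as_matrix()
    return np.array(s["eef_pos"])+Q@T[:3,3],Q@T[:3,:3]
def ray(c,uv,s=None):
    o,M=cam(c,s); d=M@np.array([(uv[0]-c["cx"])/c["fx"],-(uv[1]-c["cy"])/c["fy"],-1.]); return o,d/np.linalg.norm(d)
def onz(c,uv,z,s=None):
    o,d=ray(c,uv,s); return o+d*(z-o[2])/d[2]
def tri(a,ua,b,ub):
    o,d=ray(a,ua);p,e=ray(b,ub)
    t=np.linalg.lstsq(np.c_[d,-e],p-o,rcond=None)[0]; A=o+t[0]*d;B=p+t[1]*e
    return (A+B)/2,np.linalg.norm(A-B)
def proj(c,P,s=None):
    o,M=cam(c,s); q=M.T@(np.array(P)-o); return np.array([c["cx"]-c["fx"]*q[0]/q[2],c["cy"]+c["fy"]*q[1]/q[2]])
E
python3 - <<'E'
from h import *
d=pickle.load(open("d.pkl","rb"))
for n in("scene","side"):
    im=d[n]["image"]; h=cv2.cvtColor(im,cv2.COLOR_BGR2HSV)
    m=cv2.inRange(h,(50,120,40),(80,255,255))
    cs=[c for c in cv2.findContours(m,0,2)[0] if cv2.contourArea(c)>500]
    for c in cs: print(n,cv2.contourArea(c),cv2.approxPolyDP(cv2.convexHull(c),3,True)[:,0].tolist())
a=cv2.resize(d["side"]["image"][110:310,230:420],None,fx=3,fy=3,interpolation=cv2.INTER_CUBIC)
b=cv2.resize(d["scene"]["image"][165:325,215:415],None,fx=4,fy=3.75,interpolation=cv2.INTER_CUBIC)
cv2.imwrite("pics/sidec.png",a); cv2.imwrite("pics/scenec.png",cv2.resize(d["scene"]["image"][165:325,215:415],None,fx=3.75,fy=3.75,interpolation=cv2.INTER_CUBIC))
E
```

```text
scene 1513.5 [[303, 176], [359, 211], [363, 244], [310, 209]]
side 4374.0 [[279, 203], [377, 206], [373, 251], [281, 250]]
```

View pics/sidec.png

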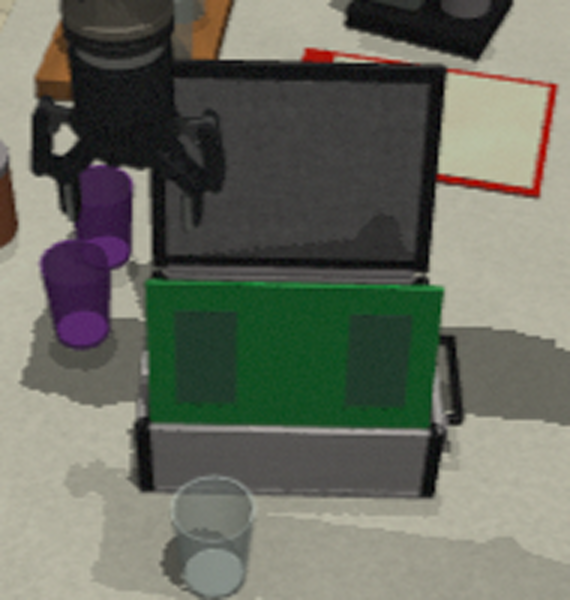

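View pics/scenec.png

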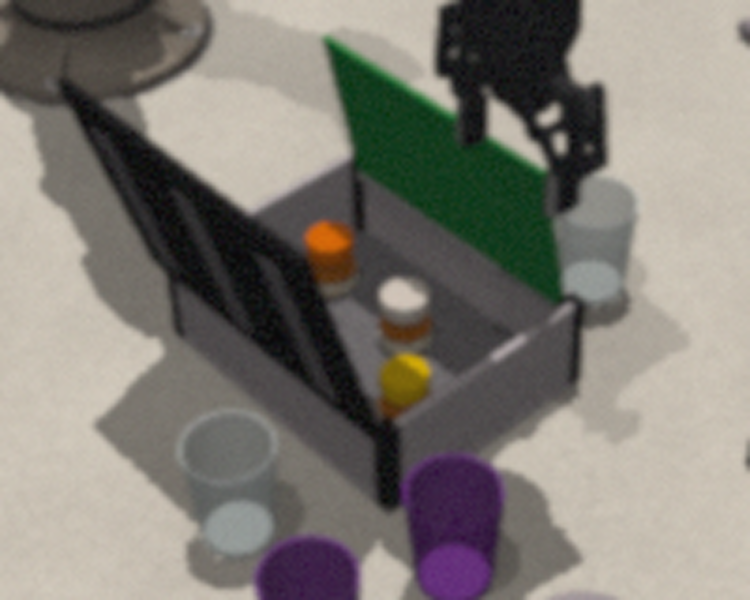

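```bash
python3 - <<'E'
from h import *
d=pickle.load(open("d.pkl","rb")); a,b=d["scene"],d["side"]
np.set_printoptions(precision=1,suppress=True)
print("bottom +y edge: far",onz(b,(277,273.3),0),"near",onz(b,(375,275),0))
print("scene bottoms: +x+y",onz(a,(369,266.3),0),"+x-y",onz(a,(319,300.5),0),"-x-y",onz(a,(262.5,253.8),0))
print("flap edge near",tri(a,(302.5,175.8),b,(377,206)),)
print("cover edge near",tri(a,(231.8,186.9),b,(377.7,132.7)),"far",tri(a,(298.5,233),b,(281.7,130.7)))
print("glass+y",onz(b,(301,301.5),3),onz(a,(372,240.5),3),"glass-y",onz(a,(278.5,305.5),3))
E
```

```text
bottom +y edge: far [663.3  77.8   0. ] near [405.6  47.    0. ]
scene bottoms: +x+y [665.   76.2   0. ] +x-y [ 683.5 -115.2    0. ] -x-y [ 431.7 -146.6    0. ]
flap edge near (array([426. ,  14.5, 213.5]), np.float64(3.0761495781296038))
cover edge near (array([ 438. , -204.2,  273.2]), np.float64(0.8120224404202034)) far (array([ 687.5, -168.3,  275. ]), np.float64(7.01651651292419))
glass+y [586.  161.2   3. ] [586.9 153.8   3. ] glass-y [ 635.2 -213.4    3. ]
```

```bash
cat >> h.py <<'E'
from bench import *
YAW=.12; C=np.array([546.3,-34.4,0]); RZ=R.from_euler("z",YAW)
Q=(RZ*R.from_quat([.5**.5,.5**.5,0,0])).as_quat()
W=RZ.as_matrix()
def tip(x,y,z): return C+W@np.array([x,y,z+8])   # tip centre in the case frame -> TCP
def flap(t,r=120,w=11,x=-30): return tip(x,88-r*np.cos(t)+6*np.sin(t)+w,70+r*np.sin(t)+6*np.cos(t))
def cover(t,r=150,w=11,x=-10): return tip(x,-100+r*np.cos(t)-10*np.sin(t)-w,85.5+r*np.sin(t)+10*np.cos(t))
def rep(l=""):
    s=get_state(); p=W.T@(s["eef_pos"]-C); print(l,round(s["time"],2),"local tip",np.round(p-[0,0,8],1),"F",np.round(s["ft_force"],1))
def snap(n,f):
    c=capture(n); cv2.imwrite(f"pics/{f}.png",c["image"]); return c
E
python3 - <<'E'
from h import *
p=get_state()["eef_pos"].copy(); p[2]=340
servo_line(p,200); command_gripper(0)
a=flap(1.5)+W@[0,35,0]
print([solve_ik(q,Q) is not None for q in (a,flap(.8),flap(0),cover(1.57),cover(.8),cover(0))])
h=a.copy(); h[2]=340
move_ptp(h,Q); servo_line(a,150); rep()
snap("side","side1")
E
```

```text
[True, True, True, True, True, True]
 3.48 local tip [-29.3 131.5 190.8] F [ 0.9  0.5 -0.4]
```

View pics/side1.png

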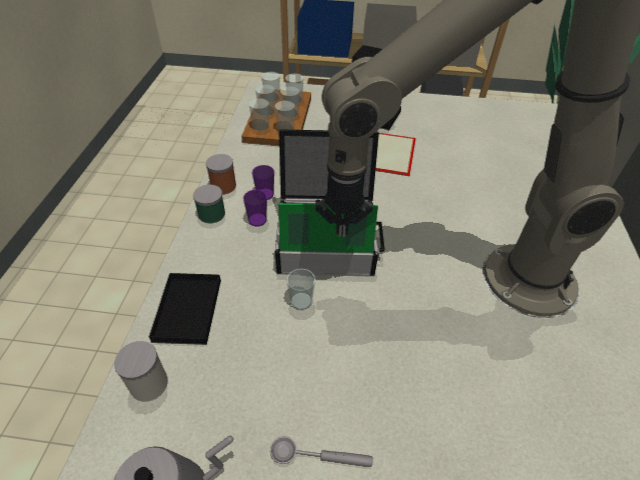

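The closed tips at (341,233) are in front of the flap and clear of the glass at (301,290). I'll push the flap down now.

```bash
python3 - <<'E'
from h import *
for t in np.linspace(1.5,.1,11):
    hit=servo_line(flap(t),120,force_limit=25)
    if hit: rep(f"HIT {t:.2f}"); break
else:
    rep("arc")
    print(servo_line(flap(0)-[0,0,6],25,force_limit=10)); rep("press")
snap("side","side2")
E
```

```text
arc 6.88 local tip [-30.4 -19.7  87.9] F [-0.2 -0.4  0.7]
True
press 7.42 local tip [-29.5 -20.7  76. ] F [-2.   0.4  8.4]
```

View pics/side2.png

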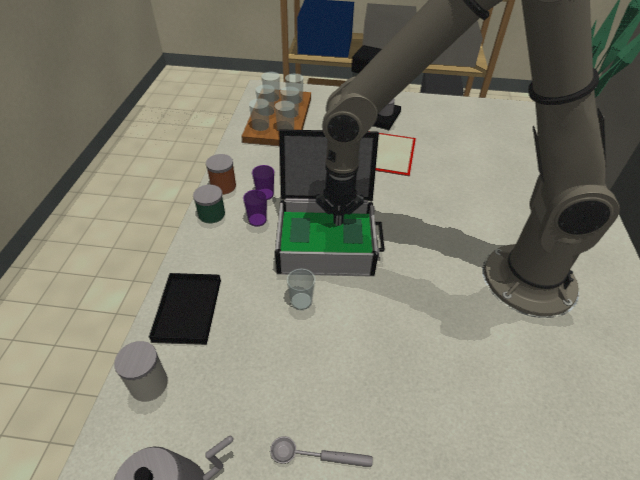

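Flap lies level (green at (328,232), inside the rim), and the tip stopped at z = 76 mm, the expected flat height. One firmer press, then over to the cover.

```bash
python3 - <<'E'
from h import *
print(servo_line(flap(0)-[0,0,6],20,force_limit=12)); pause(.3); rep("press")
p=get_state()["eef_pos"].copy(); p[2]=348; servo_line(p,200)
snap("side","side3")
move_ptp(tip(-10,-235,340),Q); servo_line(tip(-10,-235,228),150); rep("behind")
snap("scene","scene3")
s,g=[cv2.imread(f"pics/{n}.png") for n in("side3","scene3")]
cv2.imwrite("pics/m3.png",np.hstack([cv2.resize(s[120:300,230:420],(400,379)),cv2.resize(g[130:330,200:411],(400,379))]))
E
```

```text
True
press 7.97 local tip [-29.5 -20.7  76. ] F [-2.4  0.2 11.4]
behind 11.27 local tip [  -9.3 -235.   229.1] F [0.9 0.2 0.6]
```

View pics/m3.png

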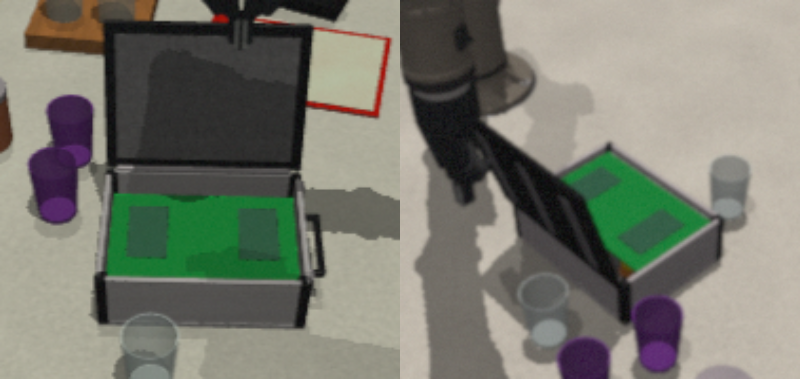

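The flap stays flat in both views, and the fingertips at (460,195) in the right panel are behind the cover and clear of the glass at (545,305). I'll close the cover now.

```bash
python3 - <<'E'
from h import *
def go():
    for t in np.linspace(1.5,.1,11):
        if servo_line(cover(t),100,force_limit=30): rep(f"HIT {t:.2f}"); return
    rep("arc")
    print(servo_line(cover(0)-[0,0,6],25,force_limit=15)); rep("press1")
    print(servo_line(cover(0)-[0,0,8],20,force_limit=15)); pause(.3); rep("press2")
    p=get_state()["eef_pos"].copy(); p[2]=300; servo_line(p,150); rep("up")
go()
snap("side","side4"); snap("scene","scene4")
s,g=[cv2.imread(f"pics/{n}.png") for n in("side4","scene4")]
cv2.imwrite("pics/m4.png",np.hstack([cv2.resize(s[120:300,230:420],(400,379)),cv2.resize(g[130:330,200:411],(400,379))]))
E
```

```text
arc 16.3 local tip [-10.2  37.1 110.4] F [-0.   0.4 -0.2]
True
press1 16.93 local tip [-9.6 38.6 95.6] F [-1.9  0.6  7.9]
True
press2 17.43 local tip [-9.7 38.5 95.6] F [-1.5 -0.4  7. ]
up 18.89 local tip [-10.2  38.6 291. ] F [0.3 0.3 0.1]
```

View pics/m4.png

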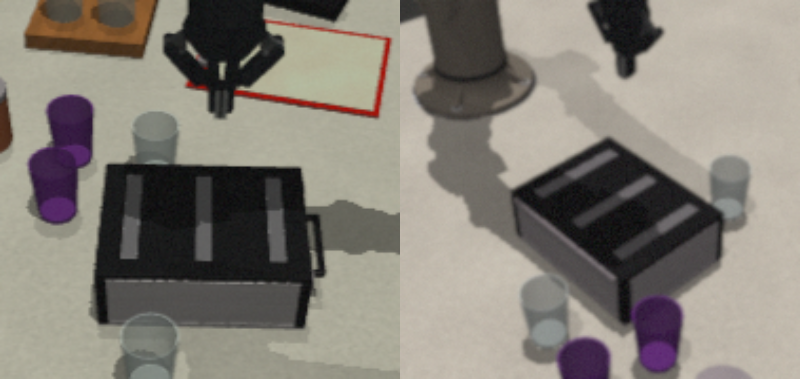

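The cover lies level on the rim in both views, and the press stopped at z = 95.6 mm (expected 95.5). Both glasses are upright where they were, and the arm is clear.

```bash
python3 -c "
from bench import *
pause(.3); finish_job()"
```

```text
the job is handed in; nothing more can be done
```

I folded the green flap flat with the closed fingertips, then swung the black cover over and pressed it shut. The job was handed in at about 19 s of the 51 s allowed.

- **Flap:** the press stopped at a tip height of 76.0 mm, which matches the expected 76 mm. The pictures showed it lying flat inside the case, and it stayed flat after I lifted off.
- **Cover:** the press stopped at 95.6 mm against an expected 95.5 mm. It lay level on the rim in both the side and scene views after I let go.
- **Forces:** the highest tool force I read was about 11 N, and no force stop triggered while swinging either panel.
- **Other objects:** both glasses stood upright where they were in the last pictures, and the arm ended well clear. I did not measure their positions again. The jars are now hidden under the cover, and the arm never went near the spoon or clipboard.

None of the checks failed or disagreed, and I viewed 8 pictures of the 10 allowed.

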